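# Find the loaded specimen box by its weight and put it on the balance

## Task

Only one of the three identical closed boxes in the sloping rack has the stone specimen in it: lift the boxes to feel which is the heavy one, and set that one gently on the balance, standing flat on its underside in the middle of the pan. The two empty boxes are to end up lying flat in the rack as before, and the bottle, cup and brass mould stay where they are.

Things in the scene. Friction and masses are not known exactly. Their poses are not given: they have to be found in the camera images.
- box_a_mid (a point): closed aluminium box with a shut lid, 112 long x 54 wide x 62 mm high, all three alike to the eye; grip across the 54 mm width. Empty about 0.16 kg, with the stone specimen about 0.6 kg; only lifting tells which. Point: the box's centre, 31 mm above its underside; x along its length (uphill in the rack), y across, z out of the lid (in the rack 32 degrees from vertical)
- box_b_mid (a point): closed aluminium box with a shut lid, 112 long x 54 wide x 62 mm high, all three alike to the eye; grip across the 54 mm width. Empty about 0.16 kg, with the stone specimen about 0.6 kg; only lifting tells which. Point: the box's centre, 31 mm above its underside; x along its length (uphill in the rack), y across, z out of the lid (in the rack 32 degrees from vertical)
- box_c_mid (a point): closed aluminium box with a shut lid, 112 long x 54 wide x 62 mm high, all three alike to the eye; grip across the 54 mm width. Empty about 0.16 kg, with the stone specimen about 0.6 kg; only lifting tells which. Point: the box's centre, 31 mm above its underside; x along its length (uphill in the rack), y across, z out of the lid (in the rack 32 degrees from vertical)
- rack: fixed white sheet-steel rack with a sloping deck, low edge towards the robot. Origin on the bench under the deck's centre, x level to the rear (uphill), y across, z up. Two ribs 6 mm high on the deck at y = +-57.5 mm part it into three bays 115 mm wide. One box lies in each bay on its underside, its length up the slope and its lower end against the lip
- rack_deck: the rack's deck, 150 mm up the slope x 370 mm across, tilted 32 degrees. Origin: centre of its upper surface, 78 mm above the bench; x up the slope, y level across, z out of the deck. A lip 17 mm high, flared outward 35 degrees, along the low edge (x = -75 mm) stops the boxes: their centres lie at x about -18 mm, z = 31 mm, y within 10 mm of -115, 0 and 115 mm
- balance: fixed laboratory balance, housing 265 x 195 mm with a display and keys at its front (-x) side, feet on the bench. Origin on the bench under the centre of the housing; x from the front to the back, y to its left, z up
- pan (a point): centre of the upper surface of the balance's square steel pan (170 x 170 mm, 83 mm above the bench, rigid); axes as the balance's
- reagent_bottle_mid (a point): amber reagent bottle with black cap, bystander, 68 mm diameter, 150 mm high; this point is half-way up
- steel_cup_mid (a point): steel cup, bystander, 72 mm diameter at the rim, 75 mm high; this point is half-way up
- mould_mid (a point): brass briquette mould on its base plate, bystander, 50 x 110 mm, 20 mm high; this point is half-way up
There are look-alikes about, which are no part of the job. Leave any blue, red or turquoise look-alike of the part that bears box_a_mid alone.

How it is judged:
By the outcome, as a careful person would: the job done as asked, in the order asked, and still so for the second after the job is handed in, with the robot touching nothing.
It also fails if it takes over 72 s, if anything falls off the work surface, if the arm or the gripper's body presses on something with over 40 N, if the wrist force passes 120 N, or if a joint passes its speed limit or range.

## Robot

A 7-joint arm with a two-finger parallel gripper is mounted at the origin on the work surface. World frame = base frame: x ahead of the robot, y to its left, z up, the work surface at z = 0. Lengths are in m, angles in rad, forces in N, time in s.
With the tool pointing down it reaches from about 0.4 to 0.85 m from the base axis. Payload 10.4 kg.
Tool frame: the origin (TCP) lies between the finger pads; the fingertips stand 8 mm ahead of it and the grasp point (between the pads) lies 11 mm behind it; z points along the fingers, y is the direction in which the jaws open and shut (so a half turn about z gives the same grasp; the last joint's range is limited). The gripper opens to 85 mm and grips with 20 to 120 N. Pads are 22 mm wide; open, the fingers measure 114 mm over their backs; the gripper's body (76 mm by 85 mm) begins 54 mm behind the grasp point. The pads swing forward as they close: fully open they stand 13 mm farther back than shut.
Start: joints at [-0.023, 0.332, -0.065, 1.46, 0.022, 1.35, -0.088], TCP at [0.625, 0, 0.239] pointing down, gripper open.
Joint ranges: [-2.6, 2.6], [-0.5, 2.12], [-1.47, 1.34], [0.16, 2.42], [-1.27, 4.41], [0.06, 2.06], [-2.6, 2.6]. Speed limits (rad/s): [2.22, 2.22, 2.79, 2.79, 3.14, 3.14, 3.14].

## Interface

Orientations are given as a unit quaternion [x, y, z, w].
In Python, from workcell import manip, camera, camera_params, trace, place_of gives the robot as it stands. The module is installed in compiled form; this text tells all that it offers.
- The arm moves only by the tool move_arm, never from a script. Its argument "steps" is a list of rows, each an object with "offset": the shift along the tool's x, y, z scaled (see below), a list of three; "delta_rot": the turn, a rotation vector about the tool's x, y, z scaled (see below), a list of three. In form: [{"offset": [dx, dy, dz], "delta_rot": [wx, wy, wz]}, ...]. A call has 1 to 20 rows; each row is the pose to reach, as a shift and turn from the pose commanded when the call began, along the tool's axes at that moment; what a row does not reach only later rows make up. The controller multiplies each number of a shift by 0.15 m and each number of a turn by 90 degrees. A row lasts 1/12 s, in which the tool goes at most 41.7 mm and 7.16 degrees, less where a joint would pass 70% of its speed; a pose out of reach is approached as far as the arm can. A call with a number of a shift or a turn outside -1 to 1 is refused whole. A call with a gripper value outside its range is refused whole. "hand" is the gripper's target within -1 to 1 (fully open at 1, half-way at 0, shut at -1), set as the call begins (left out, the last holds). The fingers move at their own pace and stop on an object; "squeeze" is the grip in N (left out, the last holds). Time passes only in rows, so rows that repeat a pose let the fingers close. It gives the time, the measured TCP pose, the force and the opening at its end, in the units of the state.
- manip.get_obs(): the state, without advancing time (a new reading comes with each control period).
- camera(name): name is "scene" or "side" or "wrist"; returns the picture (384x512x3 uint8, red, green, blue); there is no depth.
- camera_params(name): a dict with "fovy" (degrees; the focal length in pixels is half the picture's height over the tangent of half this angle, whatever the lens; pixels are square), "cx", "cy" (the principal point, pixels), "world_from_camera" (4x4, takes a point from camera to world coordinates). Camera axes: x right, y down, z forward; pixel columns grow to the right and rows downward; lengths in m; the calibration is good to about 2 mm. A picture is of the moment at which its call begins: read the wrist's pose just before it. camera_params takes no time and is no camera call; for the wrist camera it gives the pose at the moment of the call.
- manip.hand_in(): hands the job in, once; it reports no verdict.
Trained networks look in the newest picture that a camera, given by its name, has taken for a name from the list of things; names that differ only in an ending like _2 or _b are one class to them, and where a whole thing is asked for, a point or a joint stands for the part that bears it (a point fixed in the world has none). Each returns a list of dicts, best first, with "p" (0 to 1); they miss things now and then, are a little off and sometimes report something else, mostly with a low value. They report only what shows in the picture. A call takes as long as a camera call. They do not tell look-alikes from the thing itself.
- trace(camera, label): "mask" (384x512 bool, what is visible of it) and "extent" ([left, top, right, bottom] in pixels, round what is visible of it).
- place_of(camera, label): "uv" ([column, row] in pixels: a listed point, or the origin of a listed thing).
The state is a dict: "clock": time; "joint_pos": joint angles; "joint_velocities": joint speeds; "tau": joint torques, N m; "position": TCP position; "ee_rot": TCP orientation; "ft_force": force on the tool from outside, world axes, zero at the start; "torque": the same for the moment, N m; "grip_width": opening from 0.0 (shut) to 1.0 (fully open).
Only numpy, scipy, OpenCV 4.12 (cv2) and the standard library are available. Lean on these libraries where they do the work, as an engineer would, in place of code of your own. Each camera call takes 0.05 s, during which the arm holds its last target.

## Working session

There is one attempt and no reset: what is moved stays moved. The work goes in short steps, Python scripts to look and compute and a tool call to move; the robot and the scene stay as the last step left them, time stands still between calls to the robot, and variables do not carry over. Pictures are saved under pics/ and viewed, and the job is handed in when it is done.

Besides the shell and the picture viewer there is one more tool, called after "Emit:" as name([rows], argument=value, ...), one row to a line, values as JSON. move_arm: Moves the arm, as the interface text tells. Its arguments: {"type":"object","properties":{"steps":{"type":"array"},"hand":{"type":"number"},"squeeze":{"type":"number"}},"required":["steps"]}

```bash
mkdir -p pics; ls; cat > h.py <<'E'
import numpy as np, cv2
from scipy.spatial.transform import Rotation as R
from workcell import manip, camera, camera_params, trace, place_of
def shot(n,f):
    p=camera_params(n); im=camera(n); cv2.imwrite('pics/'+f,im[:,:,::-1]); return p,im
def ray(p,uv):
    f=192/np.tan(np.radians(p['fovy'])/2); T=np.array(p['world_from_camera'])
    d=T[:3,:3]@np.array([(uv[0]-p['cx'])/f,(uv[1]-p['cy'])/f,1]); return T[:3,3],d/np.linalg.norm(d)
def proj(p,X):
    f=192/np.tan(np.radians(p['fovy'])/2); T=np.array(p['world_from_camera'])
    c=(np.asarray(X)-T[:3,3])@T[:3,:3]; return np.stack([p['cx']+f*c[...,0]/c[...,2],p['cy']+f*c[...,1]/c[...,2]],-1)
def onz(p,uv,z):
    o,d=ray(p,uv); return o+d*(z-o[2])/d[2]
E
python3 - <<'E'
from h import *
for n in ['scene','side','wrist']:
    p,im=shot(n,n+'0.png'); print(n,p['fovy'],p['cx'],p['cy'],np.round(p['world_from_camera'],3).tolist())
    for l in ['box_a_mid','rack','rack_deck','balance','pan','reagent_bottle_mid','steel_cup_mid','mould_mid']:
        print(l,[(np.round(r['uv'],1).tolist(),round(r['p'],2)) for r in place_of(n,l)][:6])
print(manip.get_obs())
E
```

```text
pics
scene 54.40286180127084 256.9752696003559 192.15965406474 [[0.622, 0.512, -0.592, 1.168], [0.783, -0.415, 0.464, -0.343], [-0.008, -0.752, -0.659, 0.748], [0.0, 0.0, 0.0, 1.0]]
box_a_mid [([367.2, 206.7], 0.78), ([352.1, 151.7], 0.76), ([268.1, 143.0], 0.75), ([301.3, 150.8], 0.7)]
rack [([287.1, 198.7], 0.77)]
rack_deck [([289.6, 179.7], 0.98)]
balance [([145.1, 263.6], 0.81)]
pan [([148.9, 252.3], 0.56), ([323.1, 243.3], 0.2)]
reagent_bottle_mid [([256.5, 275.5], 0.68), ([191.1, 342.1], 0.25)]
steel_cup_mid [([323.6, 242.2], 0.91)]
mould_mid [([193.5, 342.4], 0.82)]
side 50.95590615253231 256.2882013179584 197.14798347108677 [[0.986, -0.138, 0.097, 0.443], [-0.168, -0.746, 0.644, -0.758], [-0.016, -0.652, -0.758, 1.067], [0.0, 0.0, 0.0, 1.0]]
box_a_mid [([237.1, 124.2], 0.85), ([230.7, 140.8], 0.78), ([295.5, 144.5], 0.66), ([192.6, 159.7], 0.62)]
rack []
rack_deck [([246.7, 160.7], 0.82)]
balance [([264.2, 287.9], 0.59)]
pan [([272.5, 271.3], 0.65)]
reagent_bottle_mid [([325.6, 220.3], 0.74)]
steel_cup_mid [([308.4, 178.3], 0.77)]
mould_mid [([348.8, 277.1], 0.89)]
wrist 61.1
[... 360 characters left out ...]
y([-0.02261207,  0.33220519, -0.06468823,  1.46010694,  0.02163242,
        1.34989772, -0.08850905]), 'joint_velocities': array([-3.70419261e-04, -1.88399419e-03, -3.84769879e-04, -1.67562932e-05,
       -5.71528874e-04,  1.11164566e-03,  5.64967585e-04]), 'tau': array([-1.18392131e-05, -6.25221634e+01,  4.89868526e-02, -3.91824424e+01,
        1.64548389e-02,  1.85316916e-03, -1.97893013e-05]), 'position': array([6.25018998e-01, 7.88025153e-06, 2.39330946e-01]), 'ee_rot': array([7.07105937e-01, 7.07107624e-01, 2.22266461e-05, 3.39506528e-05]), 'ft_force': array([-0.82473229,  0.03881683,  0.16787129]), 'torque': array([0.06855834, 0.03133568, 0.02833866]), 'grip_width': 1.0012123944484927}
```

View pictures.

```bash
cd pics; python3 -c "
import cv2
for n in ['scene','side']: cv2.imwrite(n+'0b.png',cv2.resize(cv2.imread(n+'0.png'),(800,600),interpolation=cv2.INTER_CUBIC))"
```

```text
(no output)
```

View pics/scene0b.png

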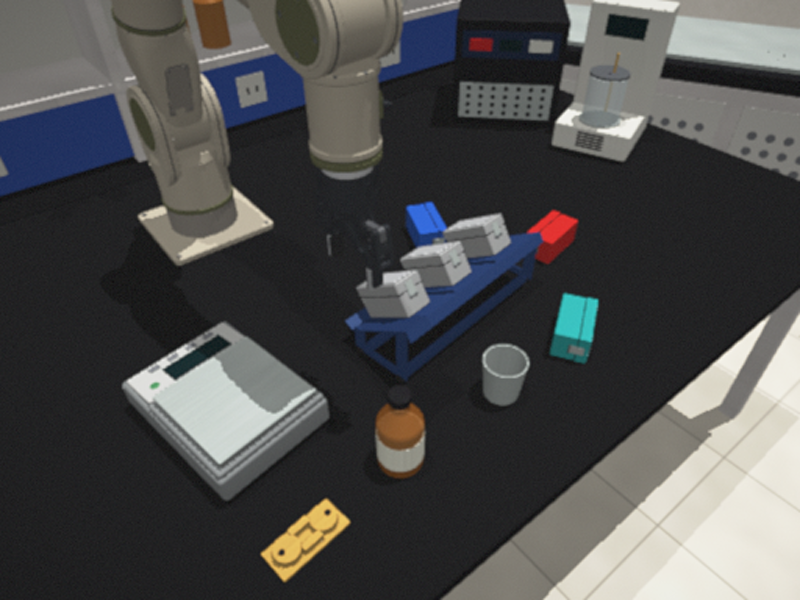

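View pics/side0b.png

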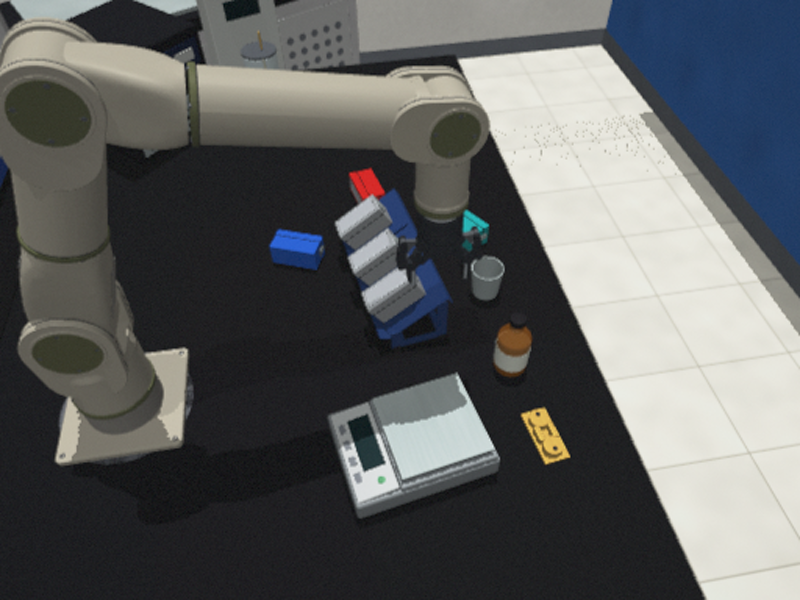

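View pics/wrist0.png

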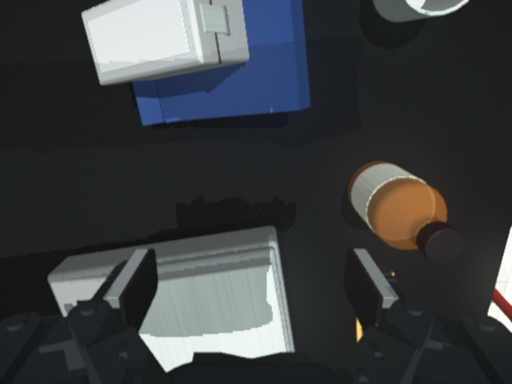

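```bash
cat >> h.py <<'E'
def tri(obs):
    A=np.zeros((3,3));b=np.zeros(3);L=[]
    for p,uv in obs:
        o,d=ray(p,uv); P=np.eye(3)-np.outer(d,d); A+=P; b+=P@o; L.append((o,d))
    X=np.linalg.solve(A,b); return X,[np.linalg.norm((np.eye(3)-np.outer(d,d))@(X-o)) for o,d in L]
def rackT(x,y,yaw):
    T=np.eye(4);T[:3,:3]=R.from_euler('z',yaw).as_matrix();T[:3,3]=[x,y,0];return T
def deckT(x,y,yaw):
    D=np.eye(4);D[:3,:3]=R.from_euler('y',-np.radians(32)).as_matrix();D[:3,3]=[0,0,.078]
    return rackT(x,y,yaw)@D
def boxpts(l,w,h):
    return np.array([[sx*l/2,sy*w/2,sz*h/2] for sx in(-1,1) for sy in(-1,1) for sz in(-1,1)])
EDG=[(0,1),(0,2),(0,4),(1,3),(1,5),(2,3),(2,6),(3,7),(4,5),(4,6),(5,7),(6,7)]
def draw(im,p,T,P,col=(0,255,0)):
    u=proj(p,P@T[:3,:3].T+T[:3,3])
    for i,j in EDG: cv2.line(im,tuple(int(round(v)) for v in u[i]*4),tuple(int(round(v)) for v in u[j]*4),col,1,cv2.LINE_AA)
E
python3 - <<'E'
from h import *
s=camera_params('scene');d=camera_params('side')
for n,a,b in [('deck',(289.6,179.7),(246.7,160.7)),('pan',(148.9,252.3),(272.5,271.3)),('bal',(145.1,263.6),(264.2,287.9)),('bot',(256.5,275.5),(325.6,220.3)),('cup',(323.6,242.2),(308.4,178.3)),('mould',(193.5,342.4),(348.8,277.1)),('boxC',(301.3,150.8),(230.7,140.8)),('red',(352,151.7),(237,124.2)),('blue',(268,143),(192.6,159.7)),('teal',(367,206.7),(295.5,144.5))]:
    X,r=tri([(s,a),(d,b)]); print(n,X.round(4),np.round(r,4))
E
```

```text
deck [0.5669 0.2543 0.0671] [0.0087 0.0087]
pan [ 0.5697 -0.1936  0.0737] [0.0014 0.0014]
bal [ 0.5428 -0.2053  0.0114] [0.0006 0.0006]
bot [ 0.77   -0.0346  0.0593] [0.0002 0.0002]
cup [0.7742 0.1818 0.022 ] [0.0016 0.0016]
mould [ 0.793  -0.2174  0.015 ] [0.0002 0.0002]
boxC [0.5213 0.3375 0.1018] [0.0035 0.0035]
red [0.5652 0.5269 0.0299] [0.0046 0.0046]
blue [0.3762 0.3248 0.0539] [0.0023 0.0023]
teal [0.767  0.3564 0.0336] [0.0018 0.0018]
```

```bash
python3 - <<'E'
import cv2
a=cv2.imread('pics/scene0.png')[120:260,190:390];cv2.imwrite('pics/sc_crop.png',cv2.resize(a,None,fx=4,fy=4,interpolation=cv2.INTER_CUBIC))
a=cv2.imread('pics/side0.png')[100:240,190:330];cv2.imwrite('pics/sd_crop.png',cv2.resize(a,None,fx=4,fy=4,interpolation=cv2.INTER_CUBIC))
E
```

```text
(no output)
```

View pics/sc_crop.png

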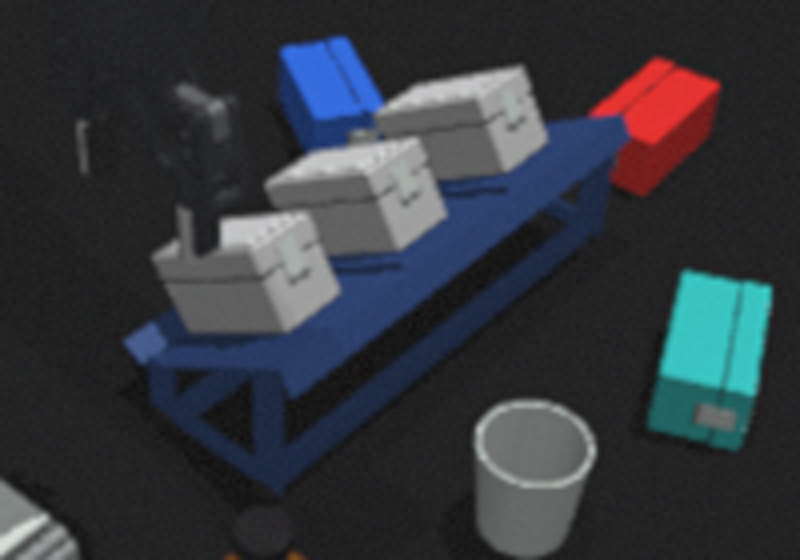

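View pics/sd_crop.png

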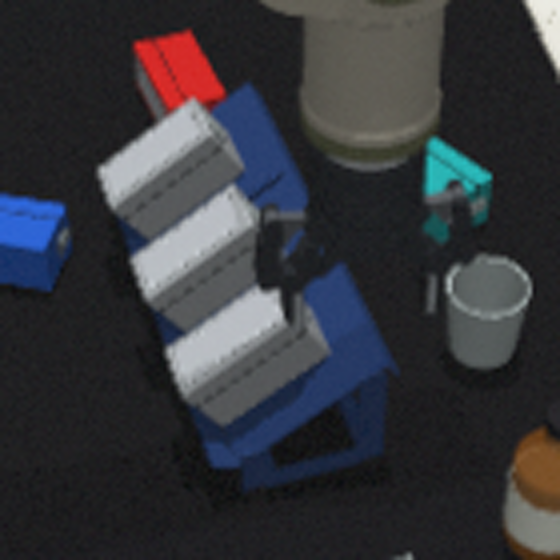

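Emit:
move_arm([
  {"offset": [0.9,-0.1,-0.6],"delta_rot": [0,0,0]},
  {"offset": [0.9,-0.1,-0.6],"delta_rot": [0,0,0]},
  {"offset": [0.9,-0.1,-0.6],"delta_rot": [0,0,0]},
  {"offset": [0.9,-0.1,-0.6],"delta_rot": [0,0,0]},
  {"offset": [0.9,-0.1,-0.6],"delta_rot": [0,0,0]},
], hand=0.7)

```text
clock: 1.77
position: [0.6093, 0.1439, 0.3341]
ee_rot: [0.704, 0.711, 0.004, -0.0]
ft_force: [-0.1, 1.0, 0.3]
grip_width: 0.854
```

Emit:
move_arm([
  {"offset": [1,-0.4,-0.55],"delta_rot": [0,0,0]},
  {"offset": [1,-0.4,-0.55],"delta_rot": [0,0,0]},
  {"offset": [1,-0.4,-0.55],"delta_rot": [0,0,0]},
  {"offset": [1,-0.4,-0.55],"delta_rot": [0,0,0]},
  {"offset": [1,-0.4,-0.55],"delta_rot": [0,0,0]},
  {"offset": [1,-0.4,-0.55],"delta_rot": [0,0,0]},
  {"offset": [1,-0.4,-0.55],"delta_rot": [0,0,0]},
])

```text
clock: 2.35
position: [0.5501, 0.2853, 0.4117]
ee_rot: [0.707, 0.708, 0.0, 0.0]
ft_force: [0.8, -0.5, 0.5]
grip_width: 0.848
```

```bash
python3 - <<'E'
from h import *
import pickle
o=manip.get_obs();print(o['clock'],o['position'],o['ee_rot'],o['ft_force'],o['grip_width'])
P={}
for n in ['wrist','scene','side']:
    p,im=shot(n,n+'1.png');P[n]=p
    if n=='wrist': cv2.imwrite('pics/w1b.png',cv2.resize(im[:,:,::-1],(800,600),interpolation=cv2.INTER_CUBIC))
    if n!='side' :
      for l in ['box_a_mid','rack_deck']: print(n,l,[(np.round(r['uv'],1).tolist(),round(r['p'],2)) for r in place_of(n,l)])
pickle.dump(P,open('p1.pkl','wb'))
E
```

```text
2.35 [0.55006007 0.2852682  0.41172697] [7.06646165e-01 7.07567039e-01 1.59882417e-04 2.39525045e-04] [ 0.80238997 -0.49091469  0.51932511] 0.8475456023238761
wrist box_a_mid [([234.2, 98.8], 0.76), ([128.1, 87.5], 0.74), ([394.1, 89.2], 0.69)]
wrist rack_deck [([264.8, 173.7], 0.78)]
scene box_a_mid [([273.1, 142.0], 0.73), ([302.7, 155.9], 0.65), ([367.7, 208.3], 0.61), ([352.1, 150.4], 0.6)]
scene rack_deck [([287.7, 177.5], 0.79)]
```

View pics/w1b.png

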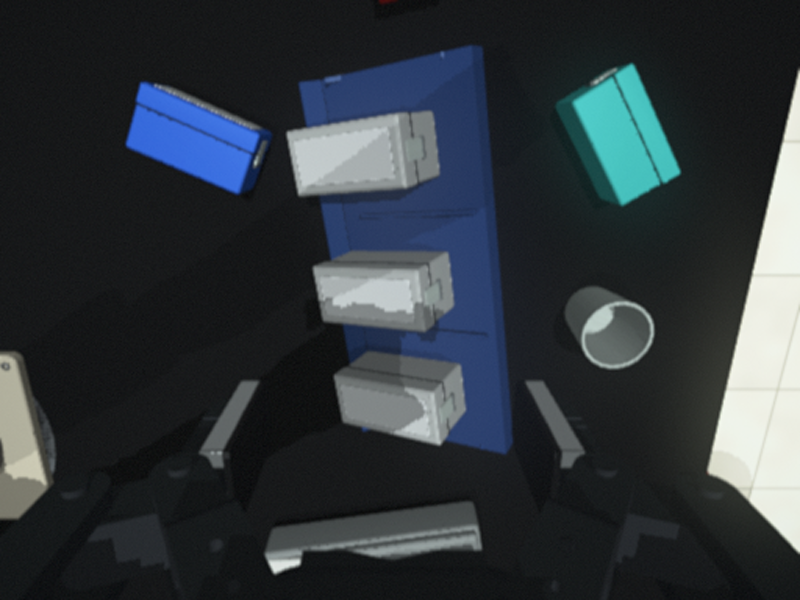

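```bash
python3 - <<'E'
import cv2
a=cv2.imread('pics/wrist1.png')[20:140,170:330];cv2.imwrite('pics/w1c.png',cv2.resize(a,None,fx=5,fy=5,interpolation=cv2.INTER_CUBIC))
a=cv2.imread('pics/wrist1.png')[145:295,190:340];cv2.imwrite('pics/w1d.png',cv2.resize(a,None,fx=4,fy=4,interpolation=cv2.INTER_CUBIC))
E
```

```text
(no output)
```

View pics/w1c.png

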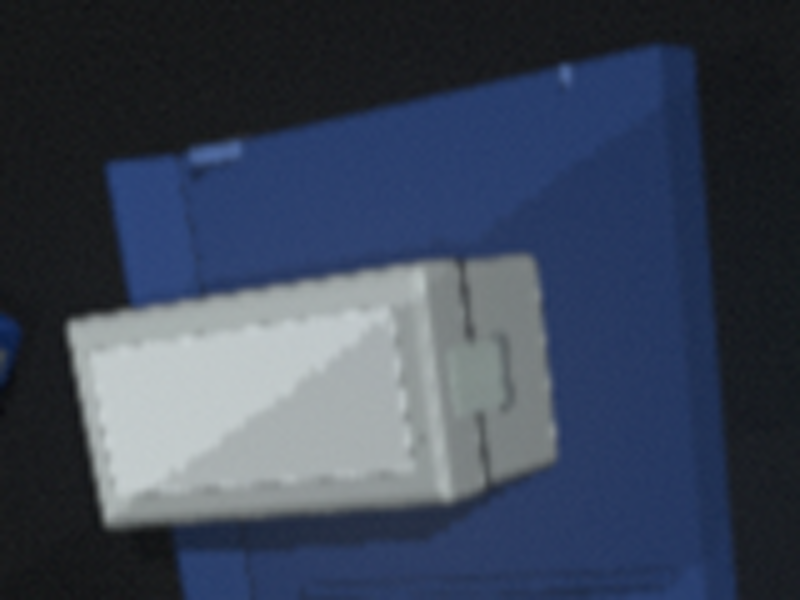

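View pics/w1d.png

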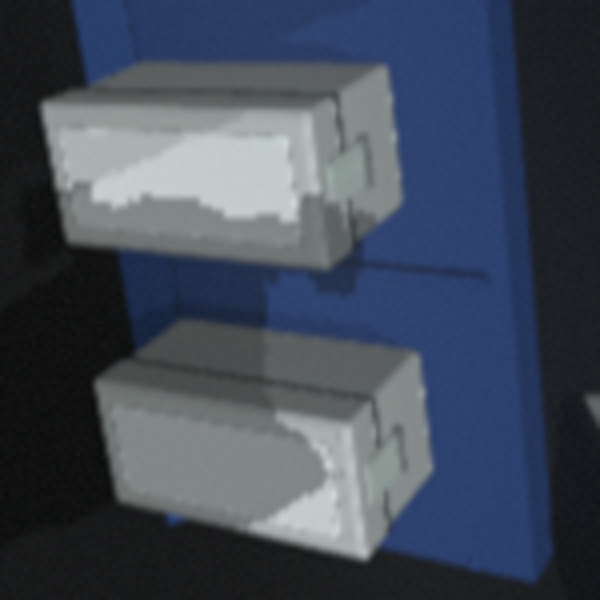

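```bash
cat > fit.py <<'E'
from h import *
import pickle
from scipy.optimize import least_squares
P=pickle.load(open('p1.pkl','rb'));p=P['wrist']
L=[(-56,27,31),(-56,-27,31),(56,27,31),(56,-27,31),(56,27,-31),(56,-27,-31)]
c=lambda q:np.array(q)/5+[170,20]; d=lambda q:np.array(q)/4+[190,145]
obs={'C':c([(70,320),(105,527),(425,262),(447,502),(535,255),(555,462)]),
'B':d([(42,102),(67,245),(313,107),(328,270),(387,66),(402,196)]),
'A':d([(97,382),(117,500),(355,415),(368,560),(417,352),(432,470)])}
dk=np.array([c((662,45)),d((531,581))])
L=np.array(L)/1000
def boxT(v,k):
    D=deckT(*v[:3]); i='ABC'.index(k); dx,dy,dw=v[3+3*i:6+3*i]
    T=np.eye(4);T[:3,:3]=R.from_euler('z',dw).as_matrix();T[:3,3]=[-.018+dx,(i-1)*.115+dy,.031];return D@T
def res(v):
    r=[]
    for k in 'ABC':
        T=boxT(v,k); r.append((proj(p,L@T[:3,:3].T+T[:3,3])-obs[k]).ravel())
    D=deckT(*v[:3]); X=np.array([[.075,.185,0],[.075,-.185,0]])@D[:3,:3].T+D[:3,3]
    r.append((proj(p,X)-dk).ravel())
    w=v[3:].reshape(3,3)
    r.append((w[:,0]/.004*1).ravel()); r.append(w[:,1]/.02)
    return np.concatenate(r)
v0=np.r_[.567,.254,.2,np.zeros(9)]
s=least_squares(res,v0,loss='soft_l1');v=s.x
if __name__=='__main__':
    print(v[:3].round(4),'\n',v[3:].reshape(3,3).round(4))
    r=res(v)[:40].reshape(-1,2);print(np.round(r,1).tolist())
    for k in 'ABC': T=boxT(v,k);print(k,T[:3,3].round(4))
    for n in ['scene','side','wrist']:
        im=cv2.imread('pics/%s1.png'%n);im=cv2.resize(im,None,fx=4,fy=4,interpolation=cv2.INTER_CUBIC)
        for k in 'ABC': draw(im,P[n],boxT(v,k),boxpts(.112,.054,.062))
        D=deckT(*v[:3]);draw(im,P[n],D,boxpts(.15,.37,0),(0,255,255))
        x0,y0,x1,y1={'scene':(190,110,390,260),'side':(190,100,330,240),'wrist':(170,20,340,300)}[n]
        a=im[4*y0:4*y1,4*x0:4*x1]; 
        if n=='wrist': a=cv2.resize(a,None,fx=.53,fy=.53)
        cv2.imwrite('pics/fit_%s.png'%n,a)
    np.save('v.npy',v)
E
python3 fit.py
```

```text
[0.5739 0.2319 0.1363] 
 [[ 0.0012 -0.0015  0.0073]
 [ 0.0002 -0.0044  0.0098]
 [-0.0009  0.0007  0.0007]]
[[-0.9, -0.4], [0.0, 0.2], [-1.6, 2.5], [-0.4, -0.0], [1.8, -1.5], [1.4, 0.1], [-0.8, 0.5], [-0.2, -0.7], [-1.5, 0.9], [-0.0, -0.5], [1.3, -1.8], [1.5, 1.5], [-1.2, 0.4], [-0.5, -0.5], [-1.3, 0.6], [0.3, -0.1], [1.4, -0.5], [1.8, 0.2], [0.3, -0.1], [0.3, 0.1]]
A [0.5593 0.1123 0.0954]
B [0.5432 0.2232 0.0948]
C [0.526  0.3422 0.0943]
```

```bash
python3 -c "
import cv2,numpy as np
a=[cv2.imread('pics/fit_%s.png'%n) for n in ['scene','side']]
b=cv2.resize(a[0],(450,338));c=cv2.resize(a[1],(338,338));cv2.imwrite('pics/fit2.png',np.hstack([b,c]))"
```

```text
(no output)
```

View pics/fit2.png

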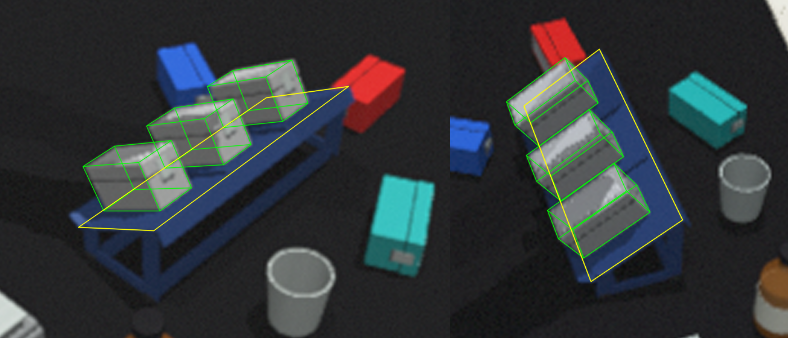

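View pics/fit_wrist.png

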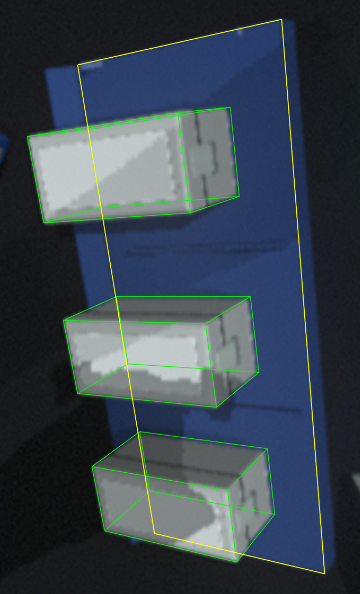

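```bash
cat >> h.py <<'E'
def tool_for(bT,up=0.0,depth=0.0,s=1):
    """tool pose gripping box; grasp point at box centre + depth(toward lid) ; up=extra along box z"""
    T=np.eye(4); b=bT[:3,:3]
    T[:3,:3]=np.stack([s*b[:,0],-s*b[:,1],-b[:,2]],1)
    T[:3,3]=bT[:3,3]+b[:,2]*(up+depth-.011); return T
def cmd(T,obs=None):
    o=obs or manip.get_obs(); Rc=R.from_quat(o['ee_rot']); 
    off=Rc.inv().apply(T[:3,3]-o['position'])/.15
    rot=(Rc.inv()*R.from_matrix(T[:3,:3])).as_rotvec()/(np.pi/2)
    return off.round(4).tolist(),rot.round(4).tolist()
E
python3 - <<'E'
from h import *
from fit import boxT
v=np.load('v.npy')
o=manip.get_obs();print(o['joint_pos'].round(2),o['clock'])
for k in 'ABC':
  for s in (1,-1):
    T=tool_for(boxT(v,k),.10,.003,s);print(k,s,T[:3,3].round(3),cmd(T))
E
```

```text
[-0.4   0.31 -0.21  1.14  0.06  1.7  -0.59] 2.7
A 1 [0.511 0.106 0.173] ([-1.1884, -0.2607, 1.5877], [-0.2551, 0.2912, 0.8822])
A -1 [0.511 0.106 0.173] ([-1.1884, -0.2607, 1.5877], [-0.3026, -0.2651, -1.0607])
B 1 [0.495 0.217 0.173] ([-0.4491, -0.3691, 1.591], [-0.2553, 0.2908, 0.8807])
B -1 [0.495 0.217 0.173] ([-0.4491, -0.3691, 1.591], [-0.3024, -0.2656, -1.0622])
C 1 [0.478 0.336 0.172] ([0.3435, -0.485, 1.5944], [-0.2543, 0.2922, 0.8863])
C -1 [0.478 0.336 0.172] ([0.3435, -0.485, 1.5944], [-0.3032, -0.2638, -1.0566])
```

Emit:
move_arm([
  {"offset": [-0.45,-0.37,0.6],"delta_rot": [-0.255,0.291,0.881]},
  {"offset": [-0.45,-0.37,0.6],"delta_rot": [-0.255,0.291,0.881]},
  {"offset": [-0.45,-0.37,0.6],"delta_rot": [-0.255,0.291,0.881]},
  {"offset": [-0.45,-0.37,0.6],"delta_rot": [-0.255,0.291,0.881]},
  {"offset": [-0.45,-0.37,0.6],"delta_rot": [-0.255,0.291,0.881]},
  {"offset": [-0.45,-0.37,0.6],"delta_rot": [-0.255,0.291,0.881]},
  {"offset": [-0.45,-0.37,0.6],"delta_rot": [-0.255,0.291,0.881]},
  {"offset": [-0.45,-0.37,0.6],"delta_rot": [-0.255,0.291,0.881]},
  {"offset": [-0.45,-0.37,0.6],"delta_rot": [-0.255,0.291,0.881]},
  {"offset": [-0.45,-0.37,0.6],"delta_rot": [-0.255,0.291,0.881]},
  {"offset": [-0.45,-0.37,0.6],"delta_rot": [-0.255,0.291,0.881]},
  {"offset": [-0.45,-0.37,0.6],"delta_rot": [-0.255,0.291,0.881]},
  {"offset": [-0.45,-0.37,0.6],"delta_rot": [-0.255,0.291,0.881]},
  {"offset": [-0.45,-0.37,0.6],"delta_rot": [-0.255,0.291,0.881]},
  {"offset": [-0.45,-0.37,0.6],"delta_rot": [-0.255,0.291,0.881]},
], hand=0.7, squeeze=50)

```text
clock: 3.95
position: [0.4945, 0.2171, 0.3219]
ee_rot: [0.959, 0.071, 0.275, -0.018]
ft_force: [0.1, -0.3, -0.3]
grip_width: 0.854
```

```bash
python3 - <<'E'
from h import *
from fit import boxT
v=np.load('v.npy')
o=manip.get_obs();print(o['joint_pos'].round(2),o['clock'],o['position'])
p,im=shot('wrist','w2.png');
im=cv2.resize(im[:,:,::-1],None,fx=4,fy=4).copy()
for k in 'ABC': draw(im,p,boxT(v,k),boxpts(.112,.054,.062))
cv2.imwrite('pics/w2b.png',cv2.resize(im,(800,600),interpolation=cv2.INTER_AREA))
for k in 'ABC':
    T=tool_for(boxT(v,k),.08,.003,1);print(k,T[:3,3].round(3),cmd(T,o))
E
```

```text
[-0.22 -0.25 -0.37  1.98  0.2   0.89 -2.11] 3.95 [0.49450148 0.21709254 0.3218988 ]
A [0.521 0.107 0.156] ([-0.5269, 0.7459, 0.9759], [-0.001, -0.0001, 0.0028])
B [0.505 0.218 0.156] ([-0.5249, -0.0012, 0.9771], [-0.001, -0.0001, 0.0013])
C [0.488 0.337 0.155] ([-0.5224, -0.8023, 0.9783], [-0.001, -0.0001, 0.0071])
```

View pics/w2b.png

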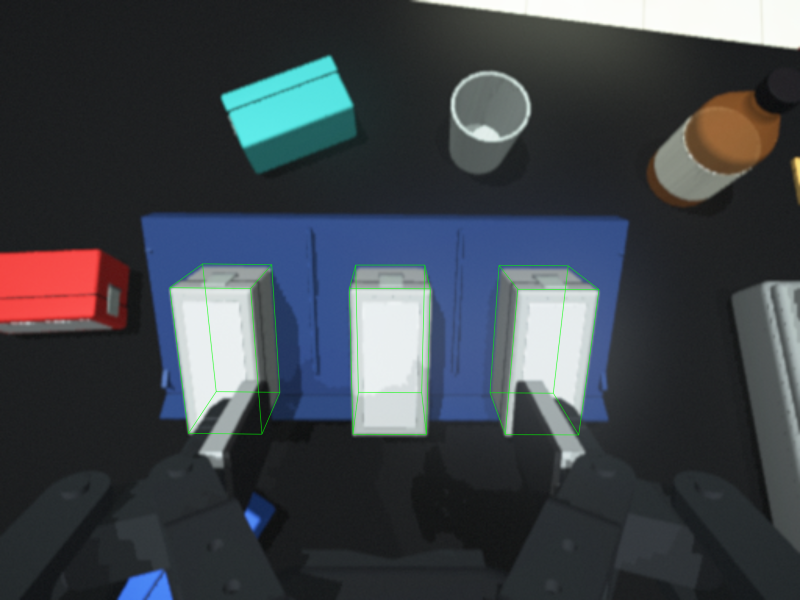

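Emit:
move_arm([
  {"offset": [-0.52,0,0.3],"delta_rot": [0,0,0]},
  {"offset": [-0.52,0,0.6],"delta_rot": [0,0,0]},
  {"offset": [-0.52,0,0.85],"delta_rot": [0,0,0]},
  {"offset": [-0.52,0,0.98],"delta_rot": [0,0,0]},
  {"offset": [-0.52,0,0.98],"delta_rot": [0,0,0]},
  {"offset": [-0.52,0,0.98],"delta_rot": [0,0,0]},
])

```text
clock: 4.5
position: [0.5056, 0.217, 0.1518]
ee_rot: [0.96, 0.071, 0.272, -0.017]
ft_force: [0.3, 0.1, 0.5]
grip_width: 0.853
```

```bash
python3 - <<'E'
from h import *
from fit import boxT
v=np.load('v.npy')
o=manip.get_obs();print(o['joint_pos'].round(2),o['clock'],o['position'],o['ft_force'])
p,im=shot('wrist','w3.png');
im=cv2.resize(im[:,:,::-1],None,fx=4,fy=4).copy()
for k in 'ABC': draw(im,p,boxT(v,k),boxpts(.112,.054,.062))
cv2.imwrite('pics/w3b.png',cv2.resize(im,(800,600),interpolation=cv2.INTER_AREA))
for k in 'B':
    T=tool_for(boxT(v,k),.0,.003,1);print(k,T[:3,3].round(3),cmd(T,o))
E
```

```text
[-0.16 -0.04 -0.47  2.19  0.47  0.54 -2.41] 4.5 [0.50560506 0.21702358 0.15180201] [0.30619223 0.11737913 0.54271125]
B [0.547 0.224 0.088] ([0.0174, -0.0069, 0.5099], [0.0, 0.004, 0.0007])
```

View pics/w3b.png

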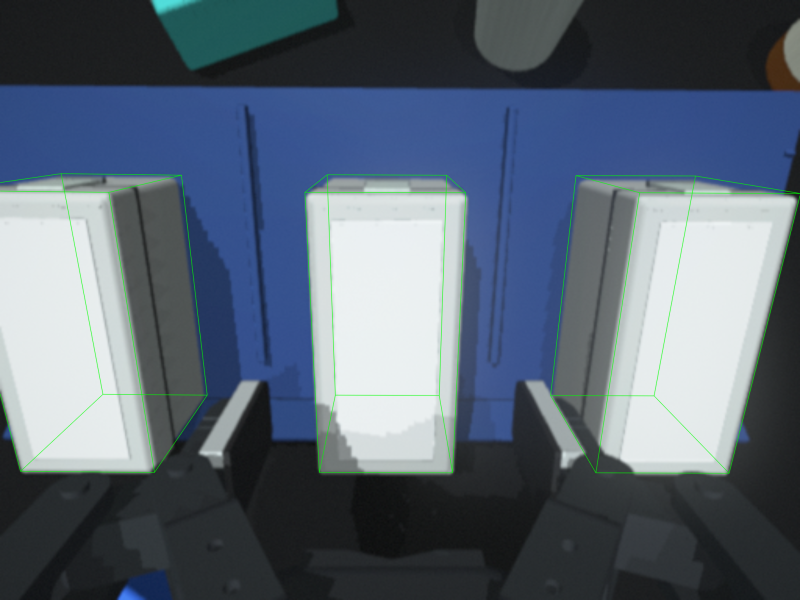

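Emit:
move_arm([
  {"offset": [0,0,0],"delta_rot": [0,0,-1]},
  {"offset": [0,0,0],"delta_rot": [0,0,-1]},
  {"offset": [0,0,0],"delta_rot": [0,0,-1]},
  {"offset": [0,0,0],"delta_rot": [0,0,-1]},
  {"offset": [0,0,0],"delta_rot": [0,0,-1]},
  {"offset": [0,0,0],"delta_rot": [0,0,-1]},
  {"offset": [0,0,0],"delta_rot": [0,0,-1]},
  {"offset": [0,0,0],"delta_rot": [0,0,-1]},
  {"offset": [0,0,0],"delta_rot": [0,0,-1]},
  {"offset": [0,0,0],"delta_rot": [0,0,-1]},
  {"offset": [0,0,0],"delta_rot": [0,0,-1]},
  {"offset": [0,0,0],"delta_rot": [0,0,-1]},
  {"offset": [0,0,0],"delta_rot": [0,0,-1]},
])

```text
clock: 5.63
position: [0.5072, 0.219, 0.1585]
ee_rot: [0.625, 0.73, 0.208, 0.183]
ft_force: [0.3, 0.7, -0.1]
grip_width: 0.851
```

Emit:
move_arm([
  {"offset": [0,0,0],"delta_rot": [0,0,-1]},
  {"offset": [0,0,0],"delta_rot": [0,0,-1]},
  {"offset": [0,0,0],"delta_rot": [0,0,-1]},
  {"offset": [0,0,0],"delta_rot": [0,0,-1]},
  {"offset": [0,0,0],"delta_rot": [0,0,-1]},
  {"offset": [0,0,0],"delta_rot": [0,0,-1]},
  {"offset": [0,0,0],"delta_rot": [0,0,-1]},
  {"offset": [0,0,0],"delta_rot": [0,0,-1]},
  {"offset": [0,0,0],"delta_rot": [0,0,-1]},
  {"offset": [0,0,0],"delta_rot": [0,0,-1]},
  {"offset": [0,0,0],"delta_rot": [0,0,-1]},
  {"offset": [0,0,0],"delta_rot": [0,0,-1]},
  {"offset": [0,0,0],"delta_rot": [0,0,-1]},
  {"offset": [0,0,0],"delta_rot": [0,0,-1]},
])

```text
clock: 6.8
position: [0.5071, 0.2191, 0.1583]
ee_rot: [-0.072, 0.958, 0.018, 0.277]
ft_force: [-0.9, -0.4, 0.4]
grip_width: 0.849
```

```bash
python3 - <<'E'
from h import *
from fit import boxT
v=np.load('v.npy')
o=manip.get_obs();print(o['joint_pos'].round(2),o['clock'],o['position'],o['ft_force'])
p,im=shot('wrist','w4.png');
im=cv2.resize(im[:,:,::-1],None,fx=4,fy=4).copy()
for k in 'ABC': draw(im,p,boxT(v,k),boxpts(.112,.054,.062))
cv2.imwrite('pics/w4b.png',cv2.resize(im,(800,600),interpolation=cv2.INTER_AREA))
for k in 'B':
    T=tool_for(boxT(v,k),.0,.003,-1);print(k,T[:3,3].round(3),cmd(T,o))
E
```

```text
[-0.3  -0.06 -0.34  2.2   0.47  0.55  0.73] 6.8 [0.50710163 0.21905086 0.15831892] [-0.86265275 -0.38479072  0.38863632]
B [0.547 0.224 0.088] ([0.0208, -0.0061, 0.5405], [0.0016, 0.0022, 0.0024])
```

View pics/w4b.png

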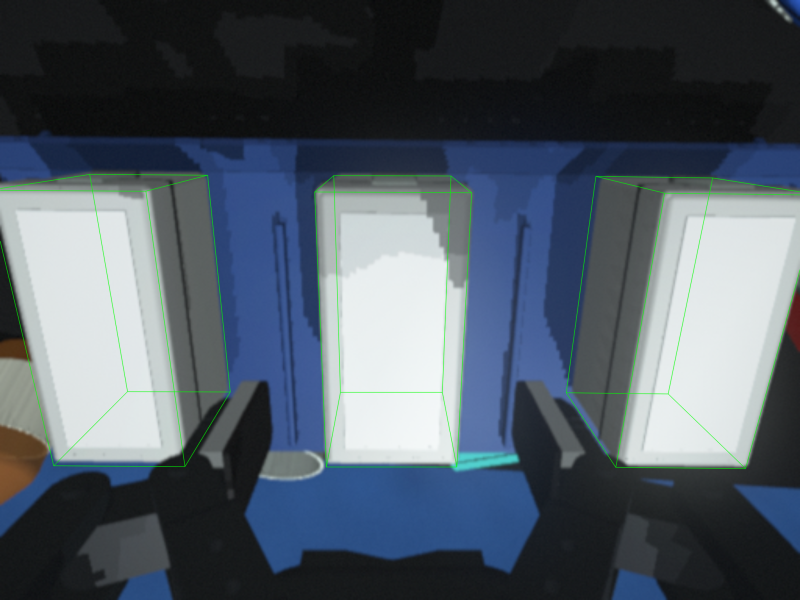

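Emit:
move_arm([
  {"offset": [0.02,-0.005,0.15],"delta_rot": [0,0,0]},
  {"offset": [0.02,-0.005,0.3],"delta_rot": [0,0,0]},
  {"offset": [0.02,-0.005,0.42],"delta_rot": [0,0,0]},
  {"offset": [0.02,-0.005,0.5],"delta_rot": [0,0,0]},
  {"offset": [0.02,-0.005,0.54],"delta_rot": [0,0,0]},
  {"offset": [0.02,-0.005,0.54],"delta_rot": [0,0,0]},
  {"offset": [0.02,-0.005,0.54],"delta_rot": [0,0,0]},
])

```text
clock: 7.43
position: [0.5466, 0.2236, 0.0864]
ee_rot: [-0.07, 0.959, 0.018, 0.275]
ft_force: [0.2, -0.4, 0.2]
grip_width: 0.848
```

Emit:
move_arm([
  {"offset": [0,0,0],"delta_rot": [0,0,0]},
  {"offset": [0,0,0],"delta_rot": [0,0,0]},
  {"offset": [0,0,0],"delta_rot": [0,0,0]},
  {"offset": [0,0,0],"delta_rot": [0,0,0]},
  {"offset": [0,0,0],"delta_rot": [0,0,0]},
  {"offset": [0,0,0],"delta_rot": [0,0,0]},
  {"offset": [0,0,0],"delta_rot": [0,0,0]},
], hand=-0.5, squeeze=50)

```text
clock: 8.02
position: [0.5466, 0.2238, 0.087]
ee_rot: [-0.07, 0.958, 0.019, 0.276]
ft_force: [-4.1, -0.7, 5.3]
grip_width: 0.629
```

```bash
python3 - <<'E'
from h import *
o=manip.get_obs();print(o['joint_pos'].round(2),o['clock'],o['position'],o['ft_force'],o['torque'],o['grip_width'])
E
```

```text
[-0.3   0.15 -0.31  2.17  0.75  0.42  0.48] 8.0167 [0.54656344 0.22384647 0.08698856] [-4.08490935 -0.74935173  5.3053701 ] [-0.07819406  0.78208507 -0.10274853] 0.6287211023144456
```

Emit:
move_arm([
  {"offset": [0,0,-0.07],"delta_rot": [0,0,0]},
  {"offset": [0,0,-0.15],"delta_rot": [0,0,0]},
  {"offset": [0,0,-0.23],"delta_rot": [0,0,0]},
  {"offset": [0,0,-0.3],"delta_rot": [0,0,0]},
  {"offset": [0,0,-0.3],"delta_rot": [0,0,0]},
  {"offset": [0,0,-0.3],"delta_rot": [0,0,0]},
  {"offset": [0,0,-0.3],"delta_rot": [0,0,0]},
  {"offset": [0,0,-0.3],"delta_rot": [0,0,0]},
  {"offset": [0,0,-0.3],"delta_rot": [0,0,0]},
])

```text
clock: 8.77
position: [0.5227, 0.2199, 0.123]
ee_rot: [-0.071, 0.959, 0.018, 0.275]
ft_force: [-0.7, -0.1, -2.1]
grip_width: 0.627
```

```bash
python3 - <<'E'
from h import *
from fit import boxT
v=np.load('v.npy')
for i in range(4):
    p,im=shot('wrist','w5.png')
    o=manip.get_obs();print(o['clock'],o['position'],o['ft_force'],o['torque'],o['grip_width'])
cv2.imwrite('pics/w5b.png',cv2.resize(im[:,:,::-1],(800,600),interpolation=cv2.INTER_AREA))
E
```

```text
8.8167 [0.52269428 0.21998424 0.12311285] [-0.42729157 -0.4120073  -1.62652044] [-0.13963248  0.77032135  0.02385538] 0.6259303418541818
8.8667 [0.52268945 0.2200138  0.12318231] [-0.00638385  0.20049305 -1.77549574] [-0.12371915  0.7575057   0.00943903] 0.6254692144212533
8.9167 [0.52272171 0.22003211 0.12327703] [ 0.12149568  1.06912503 -2.34065505] [-0.12669269  0.77280449 -0.00089302] 0.6281374490362347
8.9667 [0.52276003 0.22004272 0.1234033 ] [-0.5703884   0.52554    -1.35259417] [-9.05684356e-02  7.39816229e-01  5.50399421e-04] 0.6229772367491825
```

View pics/w5b.png

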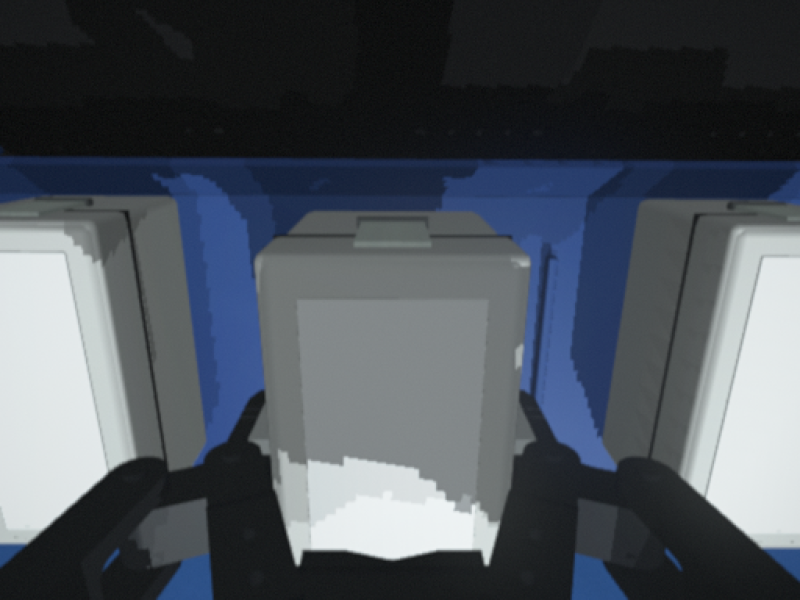

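Emit:
move_arm([
  {"offset": [0,0,0.08],"delta_rot": [0,0,0]},
  {"offset": [0,0,0.16],"delta_rot": [0,0,0]},
  {"offset": [0,0,0.23],"delta_rot": [0,0,0]},
  {"offset": [0,0,0.27],"delta_rot": [0,0,0]},
  {"offset": [0,0,0.295],"delta_rot": [0,0,0]},
  {"offset": [0,0,0.295],"delta_rot": [0,0,0]},
  {"offset": [0,0,0.295],"delta_rot": [0,0,0]},
])

```text
clock: 9.55
position: [0.5463, 0.2235, 0.0866]
ee_rot: [-0.071, 0.959, 0.018, 0.276]
ft_force: [1.6, 0.1, -1.1]
grip_width: 0.63
```

Emit:
move_arm([
  {"offset": [0,0,0],"delta_rot": [0,0,0]},
  {"offset": [0,0,0],"delta_rot": [0,0,0]},
  {"offset": [0,0,0],"delta_rot": [0,0,0]},
  {"offset": [0,0,0],"delta_rot": [0,0,0]},
  {"offset": [0,0,0],"delta_rot": [0,0,0]},
], hand=0.7)

```text
clock: 9.97
position: [0.5461, 0.2234, 0.0863]
ee_rot: [-0.071, 0.959, 0.018, 0.275]
ft_force: [0.2, 0.8, -0.5]
grip_width: 0.849
```

Emit:
move_arm([
  {"offset": [0,0,-0.15],"delta_rot": [0,0,0]},
  {"offset": [0,0,-0.35],"delta_rot": [0,0,0]},
  {"offset": [0,0,-0.54],"delta_rot": [0,0,0]},
  {"offset": [0,0,-0.54],"delta_rot": [0,0,0]},
  {"offset": [0,0,-0.54],"delta_rot": [0,0,0]},
])

```text
clock: 10.38
position: [0.5039, 0.2178, 0.1567]
ee_rot: [-0.071, 0.958, 0.019, 0.277]
ft_force: [-0.0, -0.8, -0.6]
grip_width: 0.851
```

```bash
python3 - <<'E'
from h import *
from fit import boxT
v=np.load('v.npy')
o=manip.get_obs();print(o['joint_pos'].round(2),o['clock'],o['position'],o['ft_force'])
p,im=shot('wrist','w6.png');
im=cv2.resize(im[:,:,::-1],None,fx=4,fy=4).copy()
for k in 'ABC': draw(im,p,boxT(v,k),boxpts(.112,.054,.062))
cv2.imwrite('pics/w6b.png',cv2.resize(im,(800,600),interpolation=cv2.INTER_AREA))
for k in 'AC':
    for up in (.08,0):
        T=tool_for(boxT(v,k),up,.003,-1);print(k,T[:3,3].round(3),cmd(T,o))
E
```

```text
[-0.27 -0.06 -0.37  2.2   0.47  0.54  0.72] 10.3833 [0.50390477 0.21776794 0.15672692] [-0.03693813 -0.81779878 -0.55581623]
A [0.521 0.107 0.156] ([-0.0048, -0.7466, 0.0084], [0.0014, 0.0024, 0.0017])
A [0.563 0.113 0.089] ([-0.0028, -0.7478, 0.5417], [0.0014, 0.0024, 0.0017])
C [0.488 0.337 0.155] ([-0.0066, 0.8015, 0.0119], [0.0014, 0.0024, 0.006])
C [0.53  0.343 0.087] ([-0.0046, 0.8003, 0.5452], [0.0014, 0.0024, 0.006])
```

View pics/w6b.png

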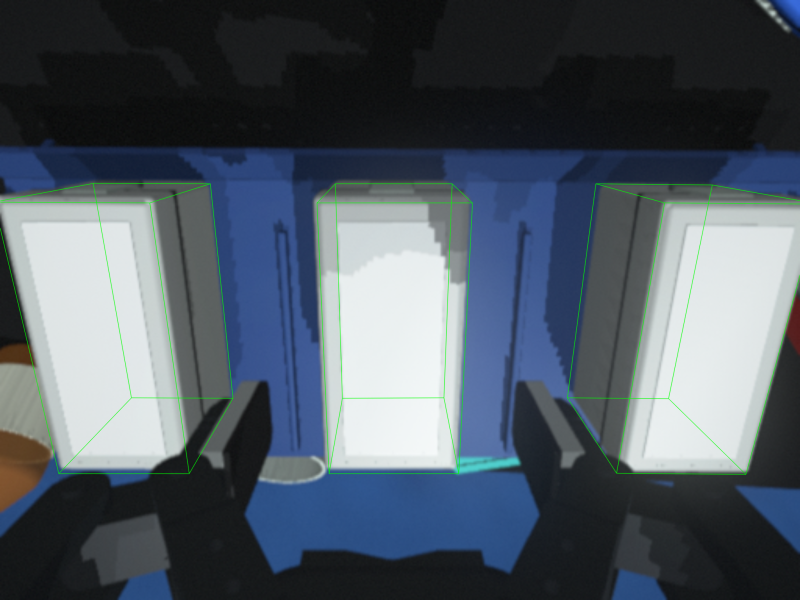

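Emit:
move_arm([
  {"offset": [0,-0.25,0],"delta_rot": [0,0,0]},
  {"offset": [0,-0.5,0],"delta_rot": [0,0,0]},
  {"offset": [0,-0.745,0],"delta_rot": [0,0,0]},
  {"offset": [0,-0.747,0],"delta_rot": [0,0,0]},
  {"offset": [0,-0.747,0],"delta_rot": [0,0,0]},
  {"offset": [0,-0.747,0.15],"delta_rot": [0,0,0]},
  {"offset": [0,-0.747,0.3],"delta_rot": [0,0,0]},
  {"offset": [0,-0.747,0.42],"delta_rot": [0,0,0]},
  {"offset": [0,-0.747,0.5],"delta_rot": [0,0,0]},
  {"offset": [0,-0.747,0.54],"delta_rot": [0,0,0]},
  {"offset": [0,-0.747,0.54],"delta_rot": [0,0,0]},
  {"offset": [0,-0.747,0.54],"delta_rot": [0,0,0]},
])

```text
clock: 11.43
position: [0.562, 0.1132, 0.0862]
ee_rot: [-0.071, 0.959, 0.018, 0.275]
ft_force: [-0.1, 0.6, -0.7]
grip_width: 0.854
```

Emit:
move_arm([
  {"offset": [0,0,0],"delta_rot": [0,0,0]},
  {"offset": [0,0,0],"delta_rot": [0,0,0]},
  {"offset": [0,0,0],"delta_rot": [0,0,0]},
  {"offset": [0,0,0],"delta_rot": [0,0,0]},
  {"offset": [0,0,0],"delta_rot": [0,0,0]},
  {"offset": [0,0,0],"delta_rot": [0,0,0]},
  {"offset": [0,0,0],"delta_rot": [0,0,0]},
], hand=-0.5, squeeze=60)

```text
clock: 12.02
position: [0.5623, 0.1131, 0.0876]
ee_rot: [-0.071, 0.958, 0.018, 0.276]
ft_force: [-7.1, 1.3, 5.6]
grip_width: 0.628
```

Emit:
move_arm([
  {"offset": [0,0,-0.07],"delta_rot": [0,0,0]},
  {"offset": [0,0,-0.15],"delta_rot": [0,0,0]},
  {"offset": [0,0,-0.23],"delta_rot": [0,0,0]},
  {"offset": [0,0,-0.3],"delta_rot": [0,0,0]},
  {"offset": [0,0,-0.3],"delta_rot": [0,0,0]},
  {"offset": [0,0,-0.3],"delta_rot": [0,0,0]},
  {"offset": [0,0,-0.3],"delta_rot": [0,0,0]},
  {"offset": [0,0,-0.3],"delta_rot": [0,0,0]},
  {"offset": [0,0,-0.3],"delta_rot": [0,0,0]},
])

```text
clock: 12.77
position: [0.5384, 0.1091, 0.124]
ee_rot: [-0.071, 0.959, 0.018, 0.275]
ft_force: [-0.2, -0.0, -5.4]
grip_width: 0.625
```

```bash
python3 - <<'E'
from h import *
for i in range(3):
    p,im=shot('wrist','w7.png')
    o=manip.get_obs();print(o['clock'],o['position'],o['ft_force'],o['torque'],o['grip_width'])
E
```

```text
12.8167 [0.5384867  0.10912029 0.12410322] [ 0.35415228  0.14091894 -5.09810153] [-0.14892393  1.09677784 -0.02353923] 0.620305566168827
12.8667 [0.53855651 0.10914575 0.12424528] [ 0.00768039  0.26006731 -5.14698045] [-0.1782018   1.13677733  0.01891634] 0.6239159105891803
12.9167 [0.53859787 0.10917449 0.12437362] [ 0.37810025 -0.45835565 -5.45922848] [-0.1455551   1.09693229  0.05141144] 0.6279633557222393
```

View pics/w7.png

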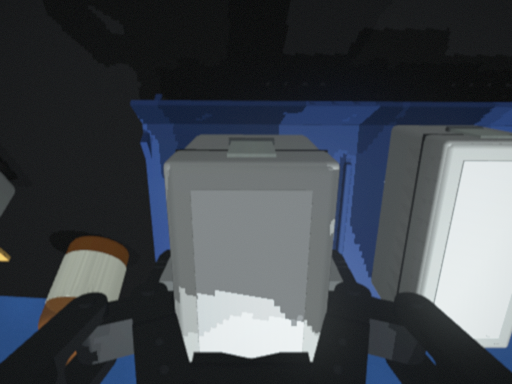

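```bash
python3 - <<'E'
from h import *
from scipy.optimize import least_squares
O={}
for n in ['scene','side']:
    p,im=shot(n,n+'8.png')
    for l in ['pan','balance']:
        t=trace(n,l); 
        for r in t[:1]:
            m=r['mask'].astype(np.uint8); print(n,l,r['p'],r['extent'],m.sum())
            im2=im[:,:,::-1].copy(); c,_=cv2.findContours(m,0,2); cv2.drawContours(im2,c,-1,(0,255,0),1)
            x0,y0,x1,y1=[int(a) for a in r['extent']]
            cv2.imwrite(f'pics/{n}8_{l}.png',cv2.resize(im2[max(0,y0-15):y1+15,max(0,x0-15):x1+15],None,fx=3.5,fy=3.5,interpolation=cv2.INTER_CUBIC))
            print(max(0,x0-15),max(0,y0-15))
            np.save(f'{n}_{l}.npy',m)
    np.save(n+'_p.npy',p,allow_pickle=True)
E
ls pics
```

```text
scene pan 0.84 [80.1, 204.0, 206.6, 318.2] 8362
65 189
scene balance 0.7 [76.4, 205.1, 211.2, 321.3] 8248
61 190
side pan 0.73 [208.8, 240.9, 320.6, 330.7] 6499
193 225
side balance 0.78 [208.3, 238.4, 319.4, 328.5] 6406
193 223
fit2.png
fit_scene.png
fit_side.png
fit_wrist.png
sc_crop.png
scene0.png
scene0b.png
scene1.png
scene8.png
scene8_balance.png
scene8_pan.png
sd_crop.png
side0.png
side0b.png
side1.png
side8.png
side8_balance.png
side8_pan.png
w1b.png
w1c.png
w1d.png
w2.png
w2b.png
w3.png
w3b.png
w4.png
w4b.png
w5.png
w5b.png
w6.png
w6b.png
w7.png
wrist0.png
wrist1.png
```

View pics/scene8_pan.png

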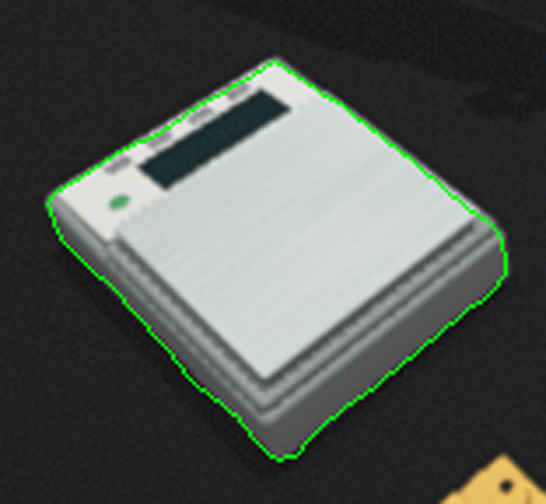

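View pics/side8_pan.png

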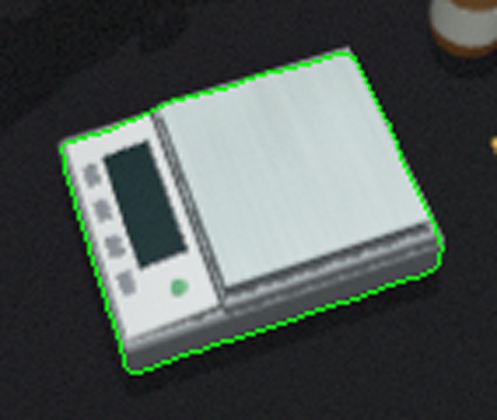

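```bash
python3 - <<'E'
from h import *
from scipy.optimize import least_squares
ps=camera_params('scene');pd=camera_params('side')
# order: front-left? world: scene left=front/-y ; bottom=back/-y ; right=back/+y ; top=front/+y
S=np.array([(115,228),(265,380),(480,225),(315,100)])/3.5+[65,189]
D=np.array([(225,290),(430,225),(350,50),(160,105)])/3.5+[193,225]
L=np.array([(-85,-85,0),(85,-85,0),(85,85,0),(-85,85,0)])/1000
def f(v):
    X=L@rackT(*v).T[:3,:3]+[v[0],v[1],.083]; return np.r_[(proj(ps,X)-S).ravel(),(proj(pd,X)-D).ravel()]
for s in [least_squares(f,[.57,-.19,.1],loss='soft_l1')]:
    print(s.x,s.fun.reshape(-1,2).round(1).tolist())
for a,b in zip(S,D): X,r=tri([(ps,a),(pd,b)]);print(X.round(4),np.round(r,4), onz(ps,a,.083).round(3),onz(pd,b,.083).round(3))
E
```

```text
[ 0.57934713 -0.19763288  0.15738361] [[-2.2, 0.5], [-2.2, 0.8], [-0.7, -2.8], [2.0, -2.1], [0.1, -0.7], [1.3, -1.5], [0.3, -0.7], [-0.4, -0.2]]
[ 0.5077 -0.2921  0.0784] [0.0023 0.0023] [ 0.511 -0.29   0.083] [ 0.508 -0.297  0.083]
[ 0.6732 -0.2652  0.0749] [0.0025 0.0025] [ 0.678 -0.264  0.083] [ 0.672 -0.272  0.083]
[ 0.6504 -0.0989  0.0746] [0.0016 0.0016] [ 0.658 -0.103  0.083] [ 0.648 -0.103  0.083]
[ 0.4837 -0.1316  0.0834] [0.003 0.003] [ 0.486 -0.134  0.083] [ 0.483 -0.128  0.083]
```

```bash
cat >> h.py <<'E'
def panbox(z): 
    T=rackT(.579,-.197,.157); T[2,3]=z; return T
E
python3 - <<'E'
from h import *
o=manip.get_obs();print(o['clock'],o['position'],o['joint_pos'].round(2))
T=tool_for(panbox(.20),0,.003,-1); print(T[:3,3]); print(cmd(T))
T[:3,3]=[.54,.0,.24];print(cmd(T))
T[:3,3]=[.53,.1,.22];print(cmd(T))
E
```

```text
13.2167 [0.53870475 0.10917694 0.12480607] [-0.16 -0.03 -0.19  2.26  0.28  0.38  1.13]
[ 0.579 -0.197  0.192]
([-0.2069, -2.0604, -0.3891], [-0.0045, 0.3558, -0.0062])
([-0.3232, -0.7245, -0.7002], [-0.0045, 0.3558, -0.0062])
([-0.2802, -0.0547, -0.573], [-0.0045, 0.3558, -0.0062])
```

Emit:
move_arm([
  {"offset": [-0.15,0,-0.3],"delta_rot": [0,0,0]},
  {"offset": [-0.28,-0.05,-0.5],"delta_rot": [0,0.05,0]},
  {"offset": [-0.28,-0.05,-0.573],"delta_rot": [-0.002,0.12,-0.003]},
  {"offset": [-0.3,-0.25,-0.63],"delta_rot": [-0.0045,0.18,-0.006]},
  {"offset": [-0.32,-0.5,-0.7],"delta_rot": [-0.0045,0.24,-0.006]},
  {"offset": [-0.32,-0.72,-0.7],"delta_rot": [-0.0045,0.3,-0.006]},
  {"offset": [-0.32,-0.72,-0.7],"delta_rot": [-0.0045,0.356,-0.006]},
  {"offset": [-0.32,-0.72,-0.7],"delta_rot": [-0.0045,0.356,-0.006]},
  {"offset": [-0.32,-0.72,-0.7],"delta_rot": [-0.0045,0.356,-0.006]},
  {"offset": [-0.32,-0.72,-0.7],"delta_rot": [-0.0045,0.356,-0.006]},
])

```text
clock: 14.05
position: [0.5395, 0.0013, 0.2394]
ee_rot: [-0.079, 0.997, 0.0, 0.001]
ft_force: [-0.2, 1.3, -5.1]
grip_width: 0.625
```

```bash
python3 - <<'E'
from h import *
o=manip.get_obs();print(o['clock'],o['position'],o['joint_pos'].round(2),o['ft_force'])
T=tool_for(panbox(.20),0,.003,-1); print(T[:3,3]); print(cmd(T))
E
```

```text
14.05 [0.53951769 0.00131998 0.23944893] [-0.09  0.14  0.01  1.69 -0.    1.31  1.64] [-0.20972714  1.34820828 -5.05547522]
[ 0.579 -0.197  0.192]
([-0.0518, -1.3471, 0.3161], [0.0002, 0.0008, 0.0005])
```

Emit:
move_arm([
  {"offset": [0,-0.25,0.05],"delta_rot": [0,0,0]},
  {"offset": [-0.02,-0.5,0.1],"delta_rot": [0,0,0]},
  {"offset": [-0.04,-0.75,0.15],"delta_rot": [0,0,0]},
  {"offset": [-0.05,-1,0.2],"delta_rot": [0,0,0]},
  {"offset": [-0.05,-1,0.2],"delta_rot": [0,0,0]},
  {"offset": [-0.05,-1,0.2],"delta_rot": [0,0,0]},
])

```text
clock: 14.55
position: [0.5695, -0.1487, 0.2095]
ee_rot: [-0.076, 0.997, -0.0, 0.0]
ft_force: [0.7, 1.3, -5.5]
grip_width: 0.623
```

```bash
python3 - <<'E'
from h import *
o=manip.get_obs();print(o['clock'],o['position'],o['joint_pos'].round(2),o['ft_force'])
T=tool_for(panbox(.20),0,.003,-1); print(T[:3,3]); print(cmd(T))
p,im=shot('wrist','w9.png')
im=cv2.resize(im[:,:,::-1],None,fx=4,fy=4).copy()
Q=panbox(.083);draw(im,p,Q,boxpts(.17,.17,0))
cv2.imwrite('pics/w9b.png',cv2.resize(im,(800,600),interpolation=cv2.INTER_AREA))
E
```

```text
14.55 [ 0.56946016 -0.14866525  0.20946553] [ 0.08  0.27  0.12  1.61 -0.03  1.27  1.93] [ 0.68950912  1.26066788 -5.48910897]
[ 0.579 -0.197  0.192]
([-0.0137, -0.3281, 0.1167], [-0.0005, 0.0002, -0.0025])
```

View pics/w9b.png

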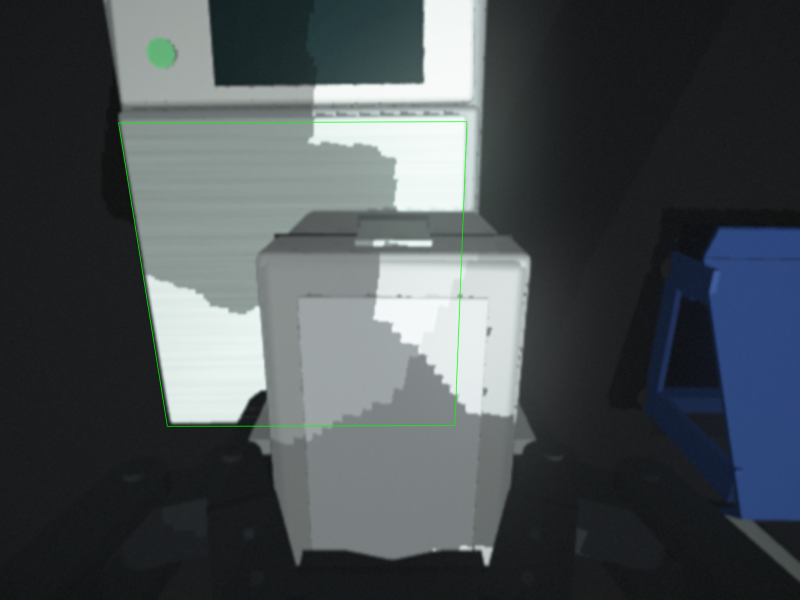

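Emit:
move_arm([
  {"offset": [-0.014,-0.17,0.05],"delta_rot": [0,0,-0.0025]},
  {"offset": [-0.014,-0.328,0.15],"delta_rot": [0,0,-0.0025]},
  {"offset": [-0.014,-0.328,0.3],"delta_rot": [0,0,-0.0025]},
  {"offset": [-0.014,-0.328,0.42],"delta_rot": [0,0,-0.0025]},
  {"offset": [-0.014,-0.328,0.52],"delta_rot": [0,0,-0.0025]},
  {"offset": [-0.014,-0.328,0.59],"delta_rot": [0,0,-0.0025]},
  {"offset": [-0.014,-0.328,0.59],"delta_rot": [0,0,-0.0025]},
  {"offset": [-0.014,-0.328,0.59],"delta_rot": [0,0,-0.0025]},
  {"offset": [-0.014,-0.328,0.59],"delta_rot": [0,0,-0.0025]},
])

```text
clock: 15.35
position: [0.5808, -0.1942, 0.1227]
ee_rot: [-0.081, 0.997, -0.0, 0.001]
ft_force: [-0.2, -0.5, -6.0]
grip_width: 0.627
```

```bash
python3 - <<'E'
from h import *
o=manip.get_obs();print(o['clock'],o['position'],o['joint_pos'].round(2),o['ft_force'])
T=tool_for(panbox(.114),0,.003,-1); print(T[:3,3]); print(cmd(T))
ims=[]
for n,(x0,y0,w) in {'scene':(60,180,160),'side':(195,210,150)}.items():
    p,im=shot(n,n+'10.png'); ims.append(cv2.resize(im[y0:y0+w,x0:x0+w,::-1],(400,400),interpolation=cv2.INTER_CUBIC))
cv2.imwrite('pics/x10.png',np.hstack(ims))
E
```

```text
15.35 [ 0.58084737 -0.19417669  0.12269524] [ 0.14  0.39  0.13  1.64 -0.06  1.11  2.02] [-0.16759533 -0.52986195 -5.96786292]
[ 0.579 -0.197  0.106]
([0.0154, -0.0165, 0.1113], [-0.0004, 0.0012, 0.0029])
```

View pics/x10.png

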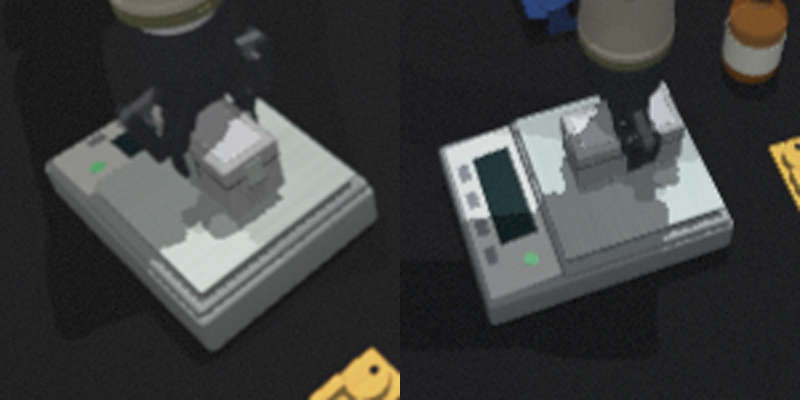

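Emit:
move_arm([
  {"offset": [0.015,-0.016,0.025],"delta_rot": [0,0,0]},
  {"offset": [0.015,-0.016,0.045],"delta_rot": [0,0,0]},
  {"offset": [0.015,-0.016,0.06],"delta_rot": [0,0,0]},
  {"offset": [0.015,-0.016,0.075],"delta_rot": [0,0,0]},
  {"offset": [0.015,-0.016,0.085],"delta_rot": [0,0,0]},
  {"offset": [0.015,-0.016,0.09],"delta_rot": [0,0,0]},
  {"offset": [0.015,-0.016,0.09],"delta_rot": [0,0,0]},
])

```text
clock: 16.03
position: [0.5781, -0.1973, 0.1074]
ee_rot: [-0.08, 0.997, 0.0, -0.0]
ft_force: [-0.1, -0.1, -5.7]
grip_width: 0.623
```

Emit:
move_arm([
  {"offset": [0,0,0.006],"delta_rot": [0,0,0]},
  {"offset": [0,0,0.012],"delta_rot": [0,0,0]},
  {"offset": [0,0,0.012],"delta_rot": [0,0,0]},
])

```text
clock: 16.28
position: [0.5783, -0.1974, 0.1064]
ee_rot: [-0.08, 0.997, -0.0, 0.0]
ft_force: [-2.6, 0.9, -0.7]
grip_width: 0.628
```

Emit:
move_arm([
  {"offset": [0,0,0.003],"delta_rot": [0,0,0]},
  {"offset": [0,0,0.003],"delta_rot": [0,0,0]},
  {"offset": [0,0,0.003],"delta_rot": [0,0,0]},
])

```text
clock: 16.53
position: [0.5783, -0.1974, 0.1063]
ee_rot: [-0.08, 0.997, 0.0, 0.0]
ft_force: [-5.1, 1.5, 5.2]
grip_width: 0.626
```

Emit:
move_arm([
  {"offset": [0,0,0],"delta_rot": [0,0,0]},
  {"offset": [0,0,0],"delta_rot": [0,0,0]},
  {"offset": [0,0,0],"delta_rot": [0,0,0]},
  {"offset": [0,0,0],"delta_rot": [0,0,0]},
  {"offset": [0,0,0],"delta_rot": [0,0,0]},
], hand=0.8)

```text
clock: 16.95
position: [0.5783, -0.1974, 0.1055]
ee_rot: [-0.08, 0.997, -0.0, -0.0]
ft_force: [0.7, -0.6, 0.7]
grip_width: 0.905
```

Emit:
move_arm([
  {"offset": [0,0,-0.1],"delta_rot": [0,0,0]},
  {"offset": [0,0,-0.3],"delta_rot": [0,0,0]},
  {"offset": [0,0,-0.55],"delta_rot": [0,0,0]},
  {"offset": [0,0,-0.8],"delta_rot": [0,0,0]},
  {"offset": [0,0,-1],"delta_rot": [0,0,0]},
  {"offset": [0,0,-1],"delta_rot": [0,0,0]},
])

```text
clock: 17.45
position: [0.5807, -0.1982, 0.2628]
ee_rot: [-0.08, 0.997, -0.002, 0.005]
ft_force: [0.3, -0.9, 0.4]
grip_width: 0.903
```

```bash
python3 - <<'E'
from h import *
from fit import boxT
v=np.load('v.npy')
o=manip.get_obs();print(o['clock'],o['position'],o['ft_force'])
p,im=shot('wrist','w11.png')
im=cv2.resize(im[:,:,::-1],None,fx=4,fy=4).copy()
draw(im,p,panbox(.083),boxpts(.17,.17,0)); draw(im,p,panbox(.114),boxpts(.112,.054,.062),(0,255,255))
cv2.imwrite('pics/w11b.png',cv2.resize(im,(600,450),interpolation=cv2.INTER_AREA))
ims=[]
for n,(x0,y0,w) in {'scene':(60,130,250),'side':(180,110,220)}.items():
    p,im=shot(n,n+'11.png'); 
    im=cv2.resize(im[:,:,::-1],None,fx=4,fy=4,interpolation=cv2.INTER_CUBIC)
    draw(im,p,panbox(.114),boxpts(.112,.054,.062),(0,255,255))
    for k in 'BC': draw(im,p,boxT(v,k),boxpts(.112,.054,.062))
    ims.append(cv2.resize(im[4*y0:4*(y0+w),4*x0:4*(x0+w)],(400,400),interpolation=cv2.INTER_AREA))
cv2.imwrite('pics/x11.png',np.hstack(ims))
E
```

```text
17.45 [ 0.58069377 -0.19822465  0.26282113] [ 0.26592193 -0.90234955  0.41520017]
```

View pics/w11b.png

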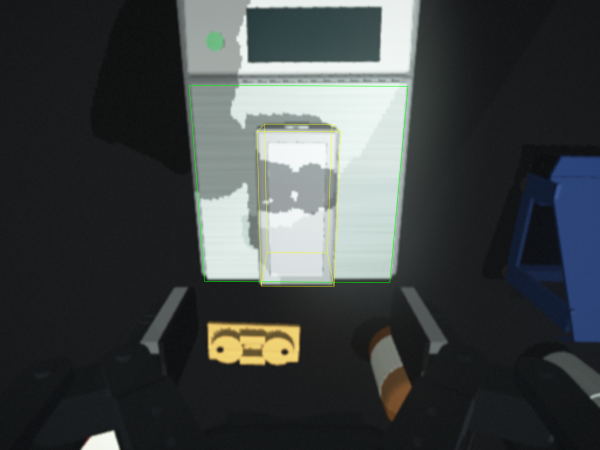

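View pics/x11.png

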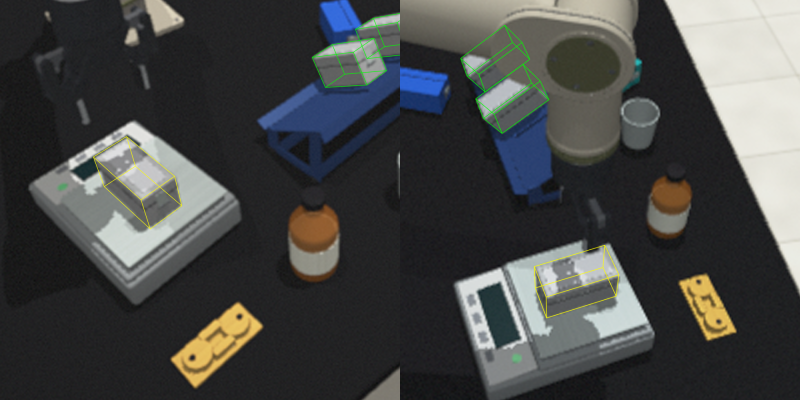

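```bash
python3 - <<'E'
from h import *
print(manip.hand_in())
E
```

```text
the job is handed in; nothing more can be done
None
```

The stone specimen is in box A, the box in the bay nearest the balance. It now stands flat on its underside in the middle of the pan, and I have handed the job in.

- **Finding the heavy box:** I lifted box B first and felt about 1.8 N, so it is empty, and I put it back where it lay. Box A pulled about 5.3 N, so it is the heavy one. I never lifted box C, as A was already clearly the heavy one.
- **Placing:** I lowered box A in small steps until the pan took its weight, with about 7 N at most during contact. Then I opened the gripper and moved it about 15 cm clear.
- **Last checks:** In the wrist, scene and side pictures, the box on the pan matched its target outline to within about 3 mm. Boxes B and C still matched their outlines in the rack. The arm never came near the bottle, cup or mould, and they looked unmoved, though I did not measure them again. The wrist force read about zero, with the gripper touching nothing.
- **Time:** about 17.6 s of the 72 s allowed.
- **Disagreements:**
  - The rack is blue in the pictures, not white as described.
  - The networks reported the blue, red and turquoise look-alikes as boxes, so I picked out the real boxes by eye and by fitting their outlines.
  - The pan's corners, worked out from two cameras, came out up to 8 mm below the given height of 83 mm. I used 83 mm, and contact came where that height predicts.

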